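# Stack retained samples in two layers with a separator board

### The job

Put the retained samples away in two layers: slide the stray black canister across the deck, standing and without lifting it, until it is wholly inside the empty yellow ring, then lay the blue separator board flat and centred across both canisters, lengthwise from one to the other. Then stand the amber bottle upright in the middle of the board. Put the board and the bottle down gently, without dropping them, keep everything standing, and do not disturb the other things.

Things in the scene. Friction and masses are not known exactly. Their poses are not given: they have to be found in the camera images.
- deck: fixed grey plate on the bench, 180 (x) by 430 (y) by 15 mm thick, with two yellow rings painted on it; origin at the centre of its underside, z up; its top is 15 mm above the origin
- ring_a (a point): centre, on the deck's top, of the left yellow ring (120 mm inside diameter; in the deck's frame x 25, y 100 mm); canister A stands in it
- ring_b (a point): centre, on the deck's top, of the other, empty yellow ring (120 mm inside diameter; in the deck's frame x 25, y -30 mm)
- deck_mid (a point): point on the deck's top midway between the two ring centres (x 25, y 35 mm in the deck's frame)
- can_a: black round sample canister with a steel ring on its flat top, 96 mm diameter, 75 tall, about 0.4 kg: too wide to grip; stands in ring A; origin at the centre of its foot, z up
- can_b: identical canister (96 mm diameter, 75 tall, about 0.4 kg), standing on the deck outside the rings; origin at the centre of its foot, z up
- stand: fixed grey block on the bench, 120 (x) by 36 (y) by 30 mm tall, carrying the separator board; origin at the centre of its underside. May be on the left or on the right side
- board: loose flat blue separator board, 200 (x) by 66 (y) by 8 mm thick, a white circle printed at the middle of its top; lies on the stand at the start, its long sides overhanging it; origin at the centre of its underside, z up
- bottle: amber sample bottle with an orange cap, standing on the bench at the start: body 54 mm across up to 83 mm, shoulder to 100 mm, cap 40 mm across from 100 to 125 mm (its top); about 0.18 kg; origin at the centre of its foot, z up. Stands on the other side of the deck from the stand
- vial_jar: small jar with a red lid, 48 mm across, 55 tall, standing on the deck near its left end; origin at the centre of its foot. Bystander.
- wash_bottle: white bottle with a red cap, 66 mm across, 170 tall; origin at the centre of its foot. Bystander.
- beaker: open glass beaker, 76 mm across, 90 tall; origin at the centre of its foot. Bystander.
- blue_bottle: grey bottle with a blue cap, 60 mm across, 130 tall; origin at the centre of its foot. Bystander.
- spatula: metal spatula lying on the bench, 180 mm long. Bystander.
There are look-alikes about, which are no part of the job. What is shaped like the can_a but green or purple is not meant.

How it is judged (in metres and radians):
On the way, in this order (a step that is already met when the one before it is completed fails the run):
1. the stray canister stands inside the empty ring, at rest (horizontal distance between can_b and ring_b below 0.012 m and angle between can_b's own z axis and vertical below 0.05 rad and z of can_b in the frame of deck between 0.01 and 0.02 m and linear speed of can_b below 0.02 m/s and angular speed of can_b below 0.2 rad/s), for 0.2 s.
2. the board lies flat across both canisters, let go (horizontal distance between can_a and ring_a below 0.012 m and angle between each of can_a, can_b, board's own z axis and vertical below 0.05 rad and z of can_a in the frame of deck between 0.01 and 0.02 m and horizontal distance between can_b and ring_b below 0.012 m and z of can_b in the frame of deck between 0.01 and 0.02 m and horizontal distance between board and deck_mid below 0.02 m and angle between the x axis of board and the y axis of deck, either way round below 0.2 rad and z of board in the frame of deck between 0.085 and 0.095 m and contact force between board and can_a above 0.05 N and contact force between board and can_b above 0.05 N and linear speed of board below 0.02 m/s and angular speed of board below 0.2 rad/s and contact force between the fingers and board below 0.05 N), for 0.2 s.
3. the bottle stands upright on the middle of the board (horizontal distance between can_a and ring_a below 0.012 m and angle between each of can_a, can_b, board's own z axis and vertical below 0.05 rad and z of can_a in the frame of deck between 0.01 and 0.02 m and horizontal distance between can_b and ring_b below 0.012 m and z of can_b in the frame of deck between 0.01 and 0.02 m and horizontal distance between board and deck_mid below 0.02 m and angle between the x axis of board and the y axis of deck, either way round below 0.2 rad and z of board in the frame of deck between 0.085 and 0.095 m and contact force between board and can_a above 0.05 N and contact force between board and can_b above 0.05 N and horizontal distance between bottle and board below 0.015 m and angle between bottle's own z axis and vertical below 0.08 rad and z of bottle in the frame of board between 0.004 and 0.013 m and contact force between bottle and board above 0.05 N and linear speed of bottle below 0.02 m/s and angular speed of bottle below 0.2 rad/s), for 0.2 s.
At the end, for the whole second after the job is handed in: Canisters stand on the deck within 12 mm of their ring centres; the board lies level on both, within 20 mm of midway between the rings and 0.2 rad of the line through them; the bottle stands upright on the board within 15 mm of its middle; all let go and at rest (all of step 3 and linear speed of board below 0.02 m/s and angular speed of board below 0.2 rad/s and contact force between the fingers and bottle below 0.05 N and contact force between the fingers and board below 0.05 N); the robot touches nothing.
It fails at once if a canister is tipped (over 0.3 rad) (angle between any of can_a, can_b's own z axis and vertical above 0.3 rad).
It fails at once if the stray canister is lifted off the deck (over 15 mm) or pushed off it (z of can_b in the frame of deck above 0.03 m or z of can_b in the frame of deck below 0.005 m).
It fails at once if the bottle is tipped (over 0.6 rad) (angle between bottle's own z axis and vertical above 0.6 rad).
It fails at once if the bottle or the board is dropped (moves faster than 0.5 m/s while not touched by the fingers) ((contact force between the fingers and bottle below 0.05 N and linear speed of bottle above 0.5 m/s) or (contact force between the fingers and board below 0.05 N and linear speed of board above 0.5 m/s)).
It fails at once if another thing on the bench is moved by more than 30 mm or knocked over (angle between any of vial_jar, wash_bottle, beaker, blue_bottle's own z axis and vertical above 0.3 rad or distance of any of vial_jar, wash_bottle, beaker, blue_bottle, spatula from where it was at the start of the episode above 0.03 m).
It also fails if it takes over 72 s, if anything falls off the work surface, if the arm or the gripper's body presses on something with over 40 N, if the wrist force passes 120 N, or if a joint passes its speed limit or range.

### The arm

A 7-joint arm with a two-finger parallel gripper is mounted at the origin on the work surface. World frame = base frame: x ahead of the robot, y to its left, z up, the work surface at z = 0. Lengths are in mm, angles in rad, forces in N, time in s.
With the tool pointing down it reaches from about 425 to 1025 mm from the base axis. Payload 3.6 kg.
Tool frame: the origin (TCP) lies midway between the tips of the shut fingers; the grasp point (between the pads) lies 19 mm behind it; z points along the fingers, y is the line along which they close (so a half turn about z gives the same grasp; the last joint's range is limited). The gripper opens to 85 mm and grips with 20 to 120 N. Pads are 22 mm wide; open, the fingers measure 114 mm over their backs; the gripper's body (76 mm by 85 mm) begins 54 mm behind the grasp point. The pads swing forward as they close: fully open they stand 13 mm farther back than shut.
Start: joints at [-1.242, 0.591, 0.048, 1.609, -0.033, 0.943, -0.034], TCP at [296.813, 661.462, 231.302] pointing down, gripper open.
Joint ranges: [-2.69, 2.69], [-0.47, 2.24], [-1.27, 1.36], [0.19, 2.51], [-1.53, 4.68], [0.08, 2.07], [-3.09, 3.09]. Speed limits (rad/s): [2.57, 2.57, 3.14, 3.14, 3.14, 3.14, 3.14].

### API

Orientations are given as a rotation vector (axis times angle).
In Python, from bench import manip gives the robot as it stands.
- The arm moves only by the shell command python3 -m inch 'ROWS' [FORCE]. ROWS is text: rows parted by semicolons, each of 7 numbers parted by spaces: the closure, from -1 (fully open) to 1 (shut), then the shift along the tool's x, y, z in cm, then the turn, a rotation vector about the tool's x, y, z in degrees. A call has 1 to 12 rows; each row is the pose to reach, as a shift and turn from the pose commanded when the call began, along the tool's axes at that moment; what a row does not reach only later rows make up. A row lasts 1/8 s, in which the tool goes at most 62.5 mm and 10.7 degrees, less where a joint would pass 70% of its speed; a pose out of reach is approached as far as the arm can. A call with a gripper value outside its range is refused whole. The fingers move at their own pace and stop on an object; FORCE is the grip in N (left out, the last holds). Time passes only in rows, so rows that repeat a pose let the fingers close. It gives the time, the measured TCP pose, the force, the opening and the grip force at its end, in the units of the state.
- manip.get_state(): the state, without advancing time (a new reading comes with each control period).
- manip.camera(name): name is "scene" or "top" or "wrist"; returns (picture, depth): 400x640x3 uint8, red, green, blue; 400x640 float32, mm along the optical axis (not along the pixel's ray), 0 where there is no reading.
- manip.camera_params(name): a dict with "fov_y" (degrees; the focal length in pixels is half the picture's height over the tangent of half this angle, whatever the lens; pixels are square), "cx", "cy" (the principal point, pixels), "eye" and "orientation" of the camera in the world. Camera axes: x right, y down, z forward; pixel columns grow to the right and rows downward; lengths in mm; the calibration is good to about 2 mm. A picture is of the moment at which its call begins: read the wrist's pose just before it. camera_params takes no time and is no camera call; for the wrist camera it gives the pose at the moment of the call.
- manip.close_job(): hands the job in; it is judged then, once.
The state is a dict: "t": time; "qpos": joint angles; "dq": joint speeds; "joint_torque": joint torques, N m; "tool_pos": TCP position; "eef_rot": TCP orientation; "wrist_force": force on the tool from outside, world axes, zero at the start; "moment": the same for the moment, N m; "finger_gap": opening from 0.0 (shut) to 1.0 (fully open); "grasp_force": force on a finger pad.
Only numpy, scipy, OpenCV 4.12 (cv2) and the standard library are available. Lean on these libraries where they do the work, as an engineer would, in place of code of your own. Each camera call takes 0.05 s, during which the arm holds its last target. There are 200 camera calls.

## Working session

There is one attempt and no reset: what is moved stays moved. The work goes in short steps, Python scripts to look and compute and a shell command to move; the robot and the scene stay as the last step left them, time stands still between calls to the robot, and variables do not carry over. Pictures are saved under pics/ and viewed, at most 10 in all, crops included, and the job is handed in when it is done.

```bash
mkdir -p pics
cat > h.py <<'E'
import numpy as np, cv2
from bench import manip
from scipy.spatial.transform import Rotation as R
def cam(n):
    p=manip.camera_params(n); im,d=manip.camera(n); return p,im,d
def mat(p):
    o=np.array(p["orientation"],float)
    return o if o.shape==(3,3) else R.from_rotvec(o).as_matrix() if o.size==3 else R.from_quat(o).as_matrix()
def rays(p,uv):
    f=200/np.tan(np.radians(p["fov_y"])/2); uv=np.atleast_2d(uv).astype(float)
    d=np.c_[(uv[:,0]-p["cx"])/f,(uv[:,1]-p["cy"])/f,np.ones(len(uv))]
    return d@mat(p).T
def plane(p,uv,z):
    d=rays(p,uv); e=np.array(p["eye"]); return e+d*((z-e[2])/d[:,2])[:,None]
def cloud(p,dep):
    v,u=np.mgrid[0:400,0:640]; d=rays(p,np.c_[u.ravel(),v.ravel()])
    return (np.array(p["eye"])+d*dep.ravel()[:,None]).reshape(400,640,3)
E
python3 - <<'E'
from h import *
print(manip.get_state())
for n in("top","scene"):
    p,im,d=cam(n);print(n,p);cv2.imwrite(f"pics/{n}0.png",im[:,:,::-1]);np.savez(f"{n}0.npz",im=im,d=d)
E
```

```text
{'t': 0.0, 'qpos': array([-1.24251812,  0.59212698,  0.04829511,  1.60985157, -0.03333619,
        0.94267567, -0.0337235 ]), 'dq': array([ 5.50861298e-04, -2.22613263e-03, -8.07685178e-04, -2.79514972e-05,
       -7.92813060e-04,  5.72530507e-04,  5.10506049e-04]), 'joint_torque': array([-8.65649713e-05, -5.48693490e+01,  1.54653411e+00, -1.98119223e+01,
        9.39166930e-03,  9.01585881e-03,  1.01561477e-05]), 'tool_pos': array([296.44440385, 660.70752865, 230.12418138]), 'eef_rot': array([-0.65748846, -3.07163276,  0.00349397]), 'wrist_force': array([-0.869877  ,  0.74967303, -0.0037005 ]), 'moment': array([ 0.01582567,  0.00683447, -0.02504927]), 'grasp_force': 0.0, 'finger_gap': 0.9999806486432798}
top {'fov_y': 55.17325997365386, 'cx': 324.8846364478756, 'cy': 196.58579724974936, 'eye': array([ 336.09816534,  -16.88502113, 1177.36566482]), 'orientation': array([-2.1094129 ,  2.14025795, -0.15047956])}
scene {'fov_y': 51.09758291629929, 'cx': 325.56107278378306, 'cy': 196.29403404050544, 'eye': array([1115.43429932,  550.72188789,  816.89794254]), 'orientation': array([-1.00121455, -2.41485406,  1.04959774])}
```

View pics/top0.png

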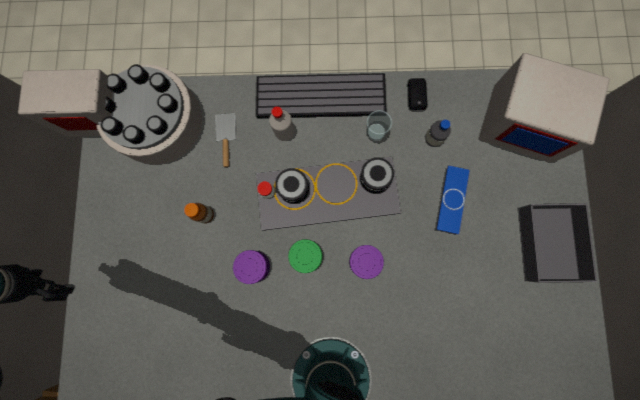

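View pics/scene0.png

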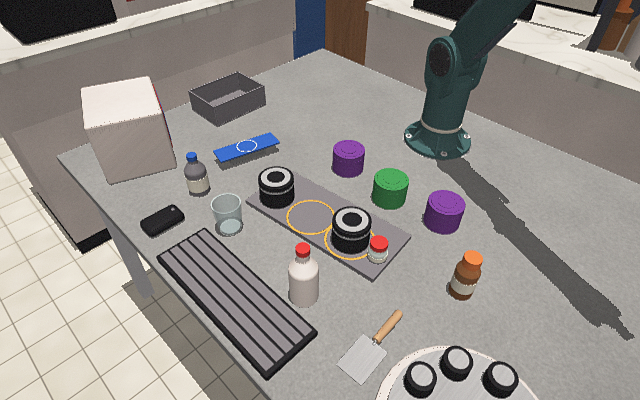

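The top view shows the stray black canister at (377,175), canister A in its ring at (292,186), and the empty ring at (336,184). The board is at (453,200), on the right. The amber bottle is at (197,212), on the left. The things that could be mistaken for the canister are purple (251,266), green (305,256), purple (367,262), and the small black jars on the carousel at about (140,75). By the description, (377,175) is the stray one. I'll check it in the crop.

```bash
cat > meas.py <<'E'
from h import *
def blob(m,near=None,minA=20):
    n,l,s,c=cv2.connectedComponentsWithStats(m.astype(np.uint8))
    return [(l==i,s[i],c[i]) for i in range(1,n) if s[i][4]>=minA]
def fitcirc(xy):
    A=np.c_[2*xy,np.ones(len(xy))]; s=np.linalg.lstsq(A,(xy**2).sum(1),rcond=None)[0]
    return s[:2],np.sqrt(s[2]+s[:2]@s[:2])
E
python3 - <<'E'
from meas import *
for n in("top","scene"):
    p=manip.camera_params(n);z=np.load(n+"0.npz");im=z["im"];d=z["d"];P=cloud(p,d)
    h=cv2.cvtColor(im,cv2.COLOR_RGB2HSV);H,S,V=[h[...,i].astype(int) for i in range(3)]
    X=P[...,0];Y=P[...,1];Z=P[...,2]
    print(n)
    # tops of cans
    for m,s,c in blob((abs(Z-90)<6)&(X>300)&(X<900)&(abs(Y)<300),minA=100):
        ct=cv2.findContours(m.astype(np.uint8),0,1)[0][0][:,0]
        q=plane(p,ct,90)[:,:2];C,r=cv2.minEnclosingCircle(q.astype(np.float32));print(" can",c,s[4],fitcirc(q),C,r,Z[m].mean())
    yel=(H>15)&(H<32)&(S>140)&(V>80)&(abs(Z-15)<8)
    q=plane(p,np.argwhere(yel)[:,::-1],15)[:,:2];print(" yel",len(q),q.mean(0))
    np.save(n+"yel.npy",q)
    for nm,m,zz in (("board",(H>100)&(H<125)&(S>150)&(abs(Z-36)<12),38),("capO",(H>5)&(H<14)&(S>180)&(Z>112)&(Z<140),125)):
        for mm,s,c in blob(m):
            ct=cv2.findContours(mm.astype(np.uint8),0,1)[0][0][:,0]
            q=plane(p,ct,zz)[:,:2];r=cv2.minAreaRect(q.astype(np.float32));print(" ",nm,c,s[4],r,P[mm].mean(0))
    # objects clusters by height >20
    for mm,s,c in blob((Z>25)&(Z<250)&(X>200)&(X<1000),minA=60): print("  obj",c.round(),s[4],P[mm].min(0).round(),P[mm].max(0).round())
    dm=(abs(Z-15)<4)&(abs(Y)<400)&(X>300)
    for mm,s,c in blob(dm,minA=1500):
        ct=cv2.findContours(mm.astype(np.uint8),0,1)[0][0][:,0];print(" deck",s[4],cv2.minAreaRect(plane(p,ct,15)[:,:2].astype(np.float32)))
p=manip.camera_params
im=np.load("top0.npz")["im"];cv2.imwrite("pics/crop.png",cv2.resize(im[140:240,240:480,::-1],None,fx=3.2,fy=3.2,interpolation=2))
E
```

```text
top
 can [378.792 121.216] 125 (array([ 738.92991593, -154.59028055]), np.float64(36.68546248446964)) (738.6219482421875, -154.6608428955078) 38.05287551879883 88.61591242084087
 can [376.73515439 173.09382423] 842 (array([ 583.76985379, -143.94081541]), np.float64(46.67747026458724)) (583.7717895507812, -143.84194946289062) 48.02898406982422 90.08154183524913
 can [290.56900726 183.88377724] 826 (array([556.1453666 , 106.55331418]), np.float64(46.448566115980675)) (555.75146484375, 106.12628173828125) 48.31672668457031 89.82266995247826
 yel 406 [557.35777346  25.03278836]
  board [456.06517312 178.60081466] 491 ((565.9683837890625, -386.42486572265625), (64.46839904785156, 87.38931274414062), 76.75121307373047) [ 574.10585216 -388.00107351   37.6989924 ]
  board [453.392 198.852] 250 ((512.0205078125, -376.02545166015625), (51.87663650512695, 50.045528411865234), 42.12485885620117) [ 512.29125708 -375.64943641   38.36103564]
  board [449.14897579 219.46741155] 537 ((455.874755859375, -360.49908447265625), (64.99483489990234, 83.01961517333984), 76.13256072998047) [ 450.78341376 -35
[... 2711 characters left out ...]
117.  79.]
  obj [444. 209.] 1226 [277. 179.  25.] [374. 276.  79.]
  obj [227. 211.] 926 [ 706. -193.   25.] [ 780. -116.   94.]
  obj [160. 218.] 546 [ 812. -317.   25.] [ 913. -259.   34.]
  obj [351. 229.] 1535 [513.  58.  25.] [609. 156.  94.]
  obj [378. 248.] 445 [532. 167.  25.] [577. 213.  73.]
  obj [303. 275.] 1424 [720. 111.  25.] [783. 173. 172.]
  obj [467. 273.] 1001 [464. 357.  25.] [513. 411. 128.]
  obj [452. 377.] 6343 [650. 406. 103.] [850. 611. 165.]
 deck 4763 ((547.1475830078125, 4.4569549560546875), (182.43539428710938, 430.3934631347656), 6.158505916595459)
 deck 2574 ((866.5089111328125, 20.889312744140625), (141.337890625, 422.9084167480469), 0.0033482136204838753)
```

View pics/crop.png

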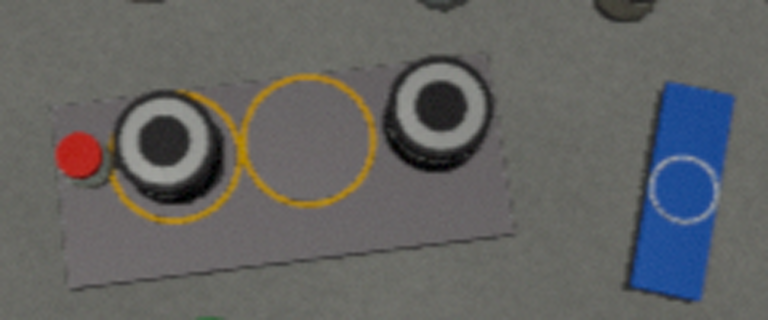

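The crop confirms that the stray can, at top-view pixel (377,175), is black with a steel ring and stands right of the empty ring.

```bash
cat > go.py <<'E'
import sys
from h import *
# usage: go.py x y z headingX(deg)  -> shift cm (tool axes), turn deg (tool)
def go(x,y,z,hd):
    s=manip.get_state();M=R.from_rotvec(s["eef_rot"]);a=np.radians(hd)
    T=R.from_matrix(np.c_[[np.cos(a),np.sin(a),0],[np.sin(a),-np.cos(a),0],[0,0,-1]])
    d=M.inv().apply(np.array([x,y,z])-s["tool_pos"])/10; r=np.degrees((M.inv()*T).as_rotvec())
    X=M.as_matrix()[:,0]
    print("t",round(s["t"],2),"pos",s["tool_pos"].round(1),"hdg",np.degrees(np.arctan2(X[1],X[0])).round(1),"shift",d.round(2),"turn",r.round(1),"F",s["wrist_force"].round(1),"gap",round(s["finger_gap"],3),"gf",round(s["grasp_force"],1))
if __name__=="__main__": go(*map(float,sys.argv[1:]))
E
python3 go.py 550 250 320 130; python3 go.py 595.4 -226.8 320 96.3
python3 - <<'E'
from meas import *
for n in("top","scene"):
    p=manip.camera_params(n);z=np.load(n+"0.npz");im=z["im"];P=cloud(p,z["d"])
    h=cv2.cvtColor(im,cv2.COLOR_RGB2HSV);H,S,V=[h[...,i].astype(int) for i in range(3)];Z=P[...,2];X=P[...,0];Y=P[...,1]
    m=(abs(Z-38)<7)&(X>400)&(X<630)&(Y<-300)&(Y>-440)&(H>95)&(H<130)|((abs(Z-38)<7)&(X>400)&(X<630)&(Y<-310)&(Y>-440))
    q=plane(p,np.argwhere(m)[:,::-1],38)[:,:2];print(n,"board",cv2.minAreaRect(q.astype(np.float32)),q.mean(0))
    m=(H>3)&(H<16)&(S>150)&(abs(X-482)<50)&(abs(Y-381)<50)&(Z>110)
    q=P[m&(Z>120)];print("cap",m.sum(),q.min(0),q.max(0),np.median(q,0))
    m=(abs(X-482)<50)&(abs(Y-381)<50)&(Z>15)&(Z<80); print("body",P[m].min(0),P[m].max(0))
E
```

```text
t 0.1 pos [296.5 660.8 230.2] hdg 155.8 shift [-39.94 -27.12  -8.92] turn [-0.1  0.  25.8] F [0.3 0.6 0.2] gap 0.998 gf 0.0
t 0.1 pos [296.5 660.8 230.2] hdg 155.8 shift [-63.6  -68.77  -8.83] turn [-0.1  0.1 59.5] F [0.3 0.6 0.2] gap 0.998 gf 0.0
top board ((512.5049438476562, -373.22186279296875), (66.74267578125, 199.86253356933594), 76.87516784667969) [ 511.25667324 -373.01308417]
cap 164 [462.39654743 364.32277923 120.15658725] [499.23579923 399.73334609 130.58557334] [481.51055392 382.08430134 124.13086576]
body [454.18754924 356.01872247  15.51985336] [505.77198119 389.74066504  79.78798747]
scene board ((517.7905883789062, -370.1805725097656), (72.9999008178711, 200.64065551757812), 76.44501495361328) [ 520.55923545 -370.26655307]
cap 283 [465.53126753 365.51429242 120.38881205] [503.39864159 403.63852739 128.09125715] [485.8840519  384.70326008 124.1127643 ]
body [477.34505304 356.81647512  15.08690124] [512.9871854  411.13980144  79.98123974]
```

```bash
python3 -m inch '-1 0 0 -8.9 0 0 0;-1 -10 -7 -8.9 0 0 6;-1 -20 -14 -8.9 0 0 13;-1 -30 -20 -8.9 0 0 19;-1 -40 -27 -8.9 0 0 26;-1 -44 -34 -8.9 0 0 31;-1 -48 -41 -8.9 0 0 37;-0.2 -52 -48 -8.9 0 0 43;-0.2 -56 -55 -8.9 0 0 49;-0.2 -60 -62 -8.9 0 0 55;-0.2 -63.6 -68.8 -8.9 0 0 59.5;-0.2 -63.6 -68.8 -8.9 0 0 59.5'; python3 -m inch '-0.2 0 0 0 0 0 0;-0.2 0 0 0 0 0 0'; python3 go.py 595.4 -226.8 35 96.3
```

```text
t: 1.6
tool_pos: [546.2, 29.1, 318.9]
eef_rot: [-2.095, -2.341, 0.0]
wrist_force: [0.3, -1.0, 0.5]
finger_gap: 0.6
grasp_force: 0.0
t: 1.85
tool_pos: [546.1, 31.3, 318.7]
eef_rot: [-2.095, -2.34, 0.0]
wrist_force: [-0.7, 0.2, 0.4]
finger_gap: 0.597
grasp_force: 0.0
t 1.85 pos [546.1  31.3 318.7] hdg 96.3 shift [-26.22   2.09  28.35] turn [-0. -0.  0.] F [-0.7  0.2  0.4] gap 0.597 gf 0.0
```

```bash
cat > w.py <<'E'
import sys
from meas import *
n=sys.argv[1];p,im,d=cam("wrist");P=cloud(p,d)
if len(sys.argv)>2: cv2.imwrite(f"pics/{n}.png",im[:,:,::-1])
np.savez(n+".npz",im=im,d=d);print(p["eye"].round(1),mat(p)[:,2].round(2))
h=cv2.cvtColor(im,cv2.COLOR_RGB2HSV);H,S,V=[h[...,i].astype(int) for i in range(3)];X,Y,Z=[P[...,i] for i in range(3)]
for m,s,c in blob((abs(Z-90)<5)&(d>0),minA=800):
    ct=max(cv2.findContours(m.astype(np.uint8),0,1)[0],key=len)[:,0]
    ct=ct[(ct[:,0]>2)&(ct[:,0]<637)&(ct[:,1]>2)&(ct[:,1]<397)]
    q=plane(p,ct,90)[:,:2];print("can",c.round(),s[4],fitcirc(q),Z[m].mean().round(1))
yel=(H>15)&(H<32)&(S>120)&(V>60)&(abs(Z-15)<6)
q=plane(p,np.argwhere(yel)[:,::-1],15)[:,:2]
for e in((572.8,-23.4),(558.9,105.8)):
    e=np.array(e)
    for k in range(4):
        k=abs(np.hypot(*(q-e).T)-61)<7
        if k.sum()<50: break
        e,r=fitcirc(q[k])
    print("ring",k.sum(),e,r if k.sum()>=50 else '')
E
python3 w.py w1 1
```

```text
[540.  104.2 460.8] [ 0.03 -0.29 -0.96]
can [333. 111.] 5366 (array([560.05651927, 106.36490033]), np.float64(46.91791891623329)) 89.9
can [330. 297.] 3132 (array([ 587.54601578, -142.73871448]), np.float64(47.24730516266568)) 89.6
ring 1059 [573.81054309 -24.47253755] 62.972852226593375
ring 1179 [560.06468455 104.33695556] 63.23243760802698
```

View pics/w1.png

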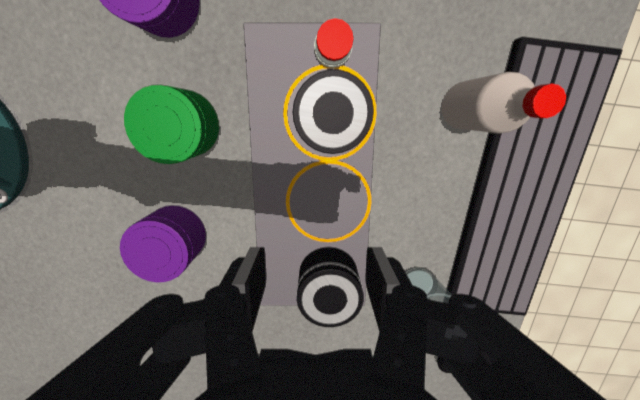

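The wrist view shows ring B empty at (329,201), canister A inside ring A at (333,111), and the stray canister at (330,297). Its positions agree with the top and scene cameras. Next I'll move behind the stray canister.

```bash
python3 go.py 597.3 -227.1 36 96.6; python3 -m inch '-0.2 -5 0.4 0 0 0 0;-0.2 -10 0.8 0 0 0 0;-0.2 -15 1.3 0 0 0 0;-0.2 -20 1.7 0 0 0 0;-0.2 -26.25 2.25 0 0 0 -0.3;-0.2 -26.25 2.25 0 0 0 -0.3;-0.2 -26.25 2.25 6 0 0 -0.3;-0.2 -26.25 2.25 12 0 0 -0.3;-0.2 -26.25 2.25 18 0 0 -0.3;-0.2 -26.25 2.25 22 0 0 -0.3;-0.2 -26.25 2.25 22 0 0 -0.3'; python3 go.py 597.3 -227.1 36 96.6
```

```text
t 1.9 pos [546.   32.5 318.6] hdg 96.4 shift [-26.39   2.21  28.24] turn [-0.1 -0.1 -0.2] F [-0.3 -0.1 -0. ] gap 0.599 gf 0.0
t: 3.28
tool_pos: [595.9, -222.8, 95.6]
eef_rot: [-2.079, -2.344, 0.002]
wrist_force: [-0.3, -0.1, 0.7]
finger_gap: 0.604
grasp_force: 0.0
t 3.27 pos [ 595.9 -222.8   95.6] hdg 96.9 shift [-0.47  0.12  5.96] turn [-0.4 -0.3  0.3] F [-0.3 -0.1  0.7] gap 0.604 gf 0.0
```

```bash
python3 -m inch '-0.2 -0.2 0.1 2 0 0 0;-0.2 -0.2 0.1 4 0 0 0;-0.2 -0.2 0.1 6 0 0 0;-0.2 -0.2 0.1 6 0 0 0;-0.2 -0.2 0.1 6 0 0 0' >/dev/null; python3 go.py 597.3 -227.1 36 96.6
```

```text
t 3.9 pos [ 599.1 -229.7   39.2] hdg 96.6 shift [ 0.28 -0.15  0.32] turn [0. 0. 0.] F [ 0.1 -1.   0.6] gap 0.601 gf 0.0
```

```bash
python3 -m inch '-0.2 1 -0.15 0 0 0 0;-0.2 2 -0.15 0 0 0 0;-0.2 2.6 -0.15 0 0 0 0;-0.2 3.2 -0.15 0 0 0 0;-0.2 3.8 -0.15 0 0 0 0;-0.2 4.4 -0.15 0 0 0 0;-0.2 5 -0.15 0 0 0 0;-0.2 5.6 -0.15 0 0 0 0;-0.2 6.2 -0.15 0 0 0 0;-0.2 6.8 -0.15 0 0 0 0;-0.2 7.4 -0.15 0 0 0 0;-0.2 8 -0.15 0 0 0 0'; python3 -m inch '-0.2 0.6 0 0 0 0 0;-0.2 1.2 0 0 0 0 0;-0.2 1.8 0 0 0 0 0;-0.2 2.4 0 0 0 0 0;-0.2 3 0 0 0 0 0;-0.2 3.6 0 0 0 0 0;-0.2 4.2 0 0 0 0 0;-0.2 4.8 0 0 0 0 0;-0.2 5.2 0 0 0 0 0;-0.2 5.6 0 0 0 0 0;-0.2 5.9 0 0 0 0 0;-0.2 5.9 0 0 0 0 0'; python3 go.py 579.8 -76.1 36 96.6;python3 w.py w2
```

```text
t: 5.4
tool_pos: [588.3, -149.9, 39.2]
eef_rot: [2.089, 2.346, 0.0]
wrist_force: [0.2, -4.1, 1.3]
finger_gap: 0.599
grasp_force: 0.7
t: 6.9
tool_pos: [581.3, -90.9, 39.0]
eef_rot: [-2.088, -2.346, -0.0]
wrist_force: [0.5, -3.0, 2.8]
finger_gap: 0.6
grasp_force: 0.8
t 6.9 pos [581.3 -90.9  39. ] hdg 96.7 shift [1.48 0.02 0.31] turn [-0.  -0.   0.1] F [ 0.5 -3.   2.8] gap 0.6 gf 0.8
[574.8 -18.1 181.1] [ 0.03 -0.29 -0.96]
can [315. 172.] 75074 (array([578.45539794, -51.30083324]), np.float64(53.14634302059419)) 90.0
ring 1944 [574.47521899 -30.16677899] 66.31771127255655
ring 0 [558.9 105.8]
```

```bash
cat > canb.py <<'E'
from meas import *
from scipy.optimize import least_squares
off={"top":(2.9,-0.4),"scene":(-1.5,-2.2),"wrist":(0,0)}
for n in off:
    p,im,d=cam(n);P=cloud(p,d);X,Y,Z=[P[...,i] for i in range(3)]
    b=max(blob((abs(Z-90)<5)&(d>0)&(Y<45)&(Y>-140)&(abs(X-575)<80),minA=50),key=lambda b:b[1][4],default=None)
    if b is None: print(n,"none");continue
    ct=max(cv2.findContours(b[0].astype(np.uint8),0,1)[0],key=len)[:,0]
    ct=ct[(ct[:,0]>2)&(ct[:,0]<637)&(ct[:,1]>2)&(ct[:,1]<397)]
    q=plane(p,ct,90)[:,:2]
    r=least_squares(lambda c:np.hypot(*(q-c).T)-47.3,q.mean(0),loss="soft_l1",f_scale=1)
    print(n,len(ct),r.x+off[n],"rms-in",np.median(abs(r.fun)).round(2))
E
python3 canb.py
```

```text
top none
scene 145 [577.56724955 -42.41141557] rms-in 3.24
wrist 1576 [577.67412516 -43.56341256] rms-in 3.74
```

```bash
python3 -m inch '-0.2 0.4 0 0 0 0 0;-0.2 0.8 0 0 0 0 0;-0.2 1.1 0 0 0 0 0;-0.2 1.3 0 0 0 0 0;-0.2 1.3 0 0 0 0 0;-0.2 1.3 0 0 0 0 0;-0.2 0 0 0 0 0 0;-0.2 -3 0 0 0 0 0;-0.2 -6 0 0 0 0 0;-0.2 -9 0 0 0 0 0;-0.2 -9 0 0 0 0 0;-0.2 -9 0 0 0 0 0';python3 canb.py; python3 w.py w3 1
```

```text
t: 8.6
tool_pos: [591.2, -179.3, 38.5]
eef_rot: [-2.086, -2.345, -0.001]
wrist_force: [0.0, 0.5, 0.3]
finger_gap: 0.603
grasp_force: 0.0
top none
scene 92 [575.14192182 -26.44344857] rms-in 0.85
wrist none
[ 585.  -106.1  180.9] [ 0.03 -0.29 -0.96]
can [631. 327.] 1254 (array([ 732.83693812, -154.10729777]), np.float64(33.50522573193165)) 87.9
can [198. 308.] 1847 (array([ 551.42987965, -178.15125917]), np.float64(11.663112236254376)) 91.4
can [433. 308.] 1876 (array([ 634.30706572, -167.85921372]), np.float64(11.540419844382322)) 91.4
ring 3678 [573.8592452  -26.57821671] 61.92184261901907
ring 0 [558.9 105.8]
```

View pics/w3.png

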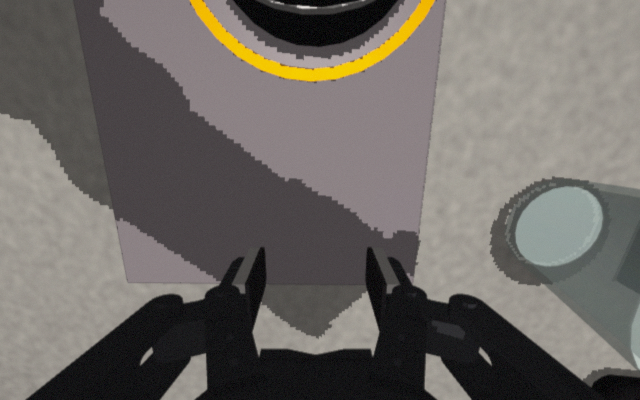

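Canister B's foot, at about (318,50), sits inside the yellow ring. I'll rise and confirm from above.

```bash
python3 -m inch '-1 0 0 -6 0 0 0;-1 0 0 -12 0 0 0;-1 0 0 -18 0 0 0;-1 0 0 -24 0 0 0;-1 0 0 -24 0 0 0;-1 0 0 -24 0 0 0'; python3 w.py w4; python3 canb.py; python3 go.py 515 -372 150 166.6
```

```text
t: 9.55
tool_pos: [591.3, -179.6, 278.6]
eef_rot: [-2.087, -2.347, -0.0]
wrist_force: [0.3, 0.7, -0.4]
finger_gap: 0.998
grasp_force: 0.0
[ 584.7 -106.9  420.7] [ 0.03 -0.29 -0.96]
can [316.  35.] 6589 (array([575.88701963, -27.92582547]), np.float64(46.95685884758708)) 90.0
can [453. 175.] 890 (array([ 741.83167327, -155.34212957]), np.float64(37.25215805311465)) 88.6
ring 1132 [573.61369082 -24.73877981] 63.19352421616783
ring 0 [558.9 105.8] 
top 93 [574.65255085 -26.67333967] rms-in 0.78
scene 91 [574.96293991 -26.47163712] rms-in 0.93
wrist 190 [575.8938679  -27.49942708] rms-in 0.25
t 9.75 pos [ 590.7 -180.2  277.1] hdg 96.7 shift [-18.19  -9.7   12.72] turn [ -0.1  -0.2 -69.9] F [-0.8 -0.1 -0.1] gap 1.0 gf 0.0
```

```bash
python3 -m inch '-1 -2 -1 0.5 0 0 -8;-1 -4 -2 1 0 0 -16;-1 -6.5 -3.5 1.5 0 0 -25;-1 -9 -5 2 0 0 -34;-1 -11.5 -6 2.5 0 0 -43;-1 -14 -7.5 3 0 0 -52;-1 -16 -8.5 3.5 0 0 -61;-1 -18.2 -9.7 4 0 0 -70;-1 -18.2 -9.7 4 0 0 -70;-1 -18.2 -9.7 4 0 0 -70;-1 -18.2 -9.7 4 0 0 -70'>/dev/null
cat > bd.py <<'E'
from meas import *
p,im,d=cam("wrist");P=cloud(p,d);X,Y,Z=[P[...,i] for i in range(3)]
h=cv2.cvtColor(im,cv2.COLOR_RGB2HSV);H,S,V=[h[...,i].astype(int) for i in range(3)]
cv2.imwrite("pics/bd.png",im[:,:,::-1])
m=(abs(Z-38)<4)&(H>100)&(H<130)&(S>100)|((abs(Z-38)<4)&(V>150))
b=max(blob(m),key=lambda b:b[1][4]);q=plane(p,np.argwhere(b[0])[:,::-1],38)[:,:2]
print("touches edge",b[1],cv2.minAreaRect(q.astype(np.float32)))
w=(S<60)&(V>110)&(abs(Z-38)<5)
ww=plane(p,np.argwhere(w)[:,::-1],38)[:,:2]; k=np.hypot(*(ww-[515,-373]).T)<45
print("white circle",k.sum(),fitcirc(ww[k]))
E
python3 bd.py; python3 go.py 515 -372 150 166.6
```

```text
touches edge [ 280   84   62  117 6077] ((481.053955078125, -367.0826110839844), (65.298583984375, 127.6107177734375), 76.71868896484375)
white circle 273 (array([ 516.18822914, -375.38127256]), np.float64(30.458193141583696))
t 11.18 pos [ 517.5 -371.3  239.1] hdg 166.7 shift [ 0.23 -0.13  8.91] turn [0.  0.  0.1] F [-0.   0.  -0.5] gap 1.001 gf 0.0
```

```bash
python3 go.py 516.2 -375.4 14 166.7; python3 -m inch '-1 0.02 0.41 5 0 0 0;-1 0.02 0.41 10 0 0 0;-1 0.02 0.41 15 0 0 0;-1 0.02 0.41 18 0 0 0;-1 0.02 0.41 20 0 0 0;-1 0.02 0.41 22 0 0 0;-1 0.02 0.41 22.5 0 0 0;-1 0.02 0.41 22.5 0 0 0' ; python3 go.py 516.2 -375.4 14 166.7
```

```text
t 11.18 pos [ 517.5 -371.3  239.1] hdg 166.7 shift [ 0.03 -0.45 22.51] turn [0. 0. 0.] F [-0.   0.  -0.5] gap 1.001 gf 0.0
t: 12.18
tool_pos: [517.6, -369.1, 14.4]
eef_rot: [0.366, 3.12, -0.0]
wrist_force: [1.1, 1.3, -0.9]
finger_gap: 1.003
grasp_force: 0.0
t 12.18 pos [ 517.6 -369.1   14.4] hdg 166.6 shift [-0.01 -0.65  0.04] turn [-0.   0.  -0.1] F [ 1.1  1.3 -0.9] gap 1.003 gf 0.0
```

```bash
python3 -m inch '-1 0 -0.3 0 0 0 0;-1 0 -0.65 0 0 0 0;-1 0 -0.65 0 0 0 0;-0.3 0 -0.65 0 0 0 0;-0.3 0 -0.65 0 0 0 0;0.2 0 -0.65 0 0 0 0;0.2 0 -0.65 0 0 0 0;0.2 0 -0.65 0 0 0 0' 40; python3 go.py 516.2 -375.4 14 166.7
```

```text
t: 13.18
tool_pos: [515.8, -375.2, 14.6]
eef_rot: [0.366, 3.12, -0.0]
wrist_force: [-1.2, 0.8, 6.7]
finger_gap: 0.762
grasp_force: 44.2
t 13.18 pos [ 515.8 -375.2   14.6] hdg 166.6 shift [-0.04 -0.01  0.06] turn [-0.   0.  -0.1] F [-1.2  0.8  6.7] gap 0.762 gf 44.2
```

```bash
python3 -m inch '0.2 0 0 -1 0 0 0;0.2 0 0 -3 0 0 0;0.2 0 0 -6 0 0 0;0.2 0 0 -10 0 0 0;0.2 0 0 -14 0 0 0;0.2 0 0 -16 0 0 0;0.2 0 0 -16 0 0 0'; python3 go.py 566.9 40 170 96.1
```

```text
t: 14.05
tool_pos: [516.9, -376.0, 177.0]
eef_rot: [0.365, 3.115, -0.003]
wrist_force: [0.3, -0.1, -1.9]
finger_gap: 0.76
grasp_force: 45.0
t 14.05 pos [ 516.9 -376.   177. ] hdg 166.6 shift [ 4.76 41.63  0.61] turn [ 0.1  0.3 70.5] F [ 0.3 -0.1 -1.9] gap 0.76 gf 45.0
```

```bash
python3 -m inch '0.2 0.2 2 0 0 0 4;0.2 0.7 6 0 0 0 11;0.2 1.2 10 0 0 0 18;0.2 1.6 14 0 0 0 25;0.2 2.1 18 0 0 0 32;0.2 2.5 22 0 0 0 39;0.2 3 26 0 0 0 46;0.2 3.4 30 0 0 0 53;0.2 3.9 34 0 0 0 60;0.2 4.3 38 0 0 0 66;0.2 4.6 40.5 0 0 0 70.5;0.2 4.7 41.6 0 0 0 70.5' >/dev/null; python3 -m inch '0.2 0 0 0 0 0 0;0.2 0 0 0 0 0 0;0.2 0 0 0 0 0 0' ; python3 go.py 566.9 40 78 96.1
python3 - <<'E'
from meas import *
p,im,d=cam("wrist");cv2.imwrite("pics/w5.png",im[:,:,::-1])
E
```

```text
t: 15.92
tool_pos: [566.0, 38.7, 174.2]
eef_rot: [2.102, 2.334, -0.0]
wrist_force: [-0.9, 0.2, -1.4]
finger_gap: 0.761
grasp_force: 45.0
t 15.93 pos [566.   38.7 174.2] hdg 96.0 shift [0.13 0.1  9.62] turn [ 0.   0.  -0.1] F [-0.9  0.2 -1.4] gap 0.761 gf 45.0
```

View pics/w5.png

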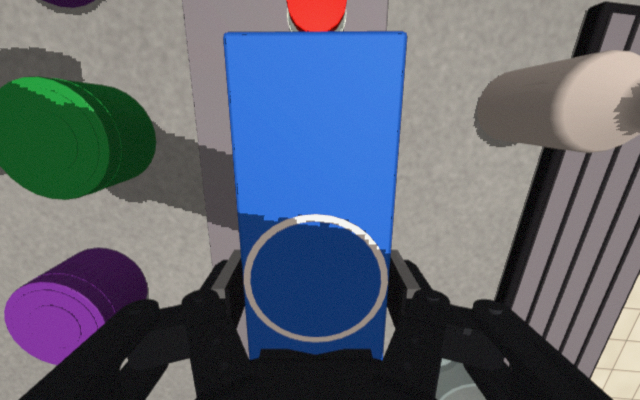

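The board is gripped at its middle circle (316,278), level and in line with the deck. Now I'll lower it.

```bash
python3 -m inch '0.2 0.1 0.1 2 0 0 0;0.2 0.1 0.1 5 0 0 0;0.2 0.1 0.1 7.5 0 0 0;0.2 0.1 0.1 8.5 0 0 0;0.2 0.1 0.1 9 0 0 0;0.2 0.1 0.1 9.3 0 0 0;0.2 0.1 0.1 9.3 0 0 0;0.2 0.1 0.1 9.3 0 0 0' ; python3 go.py 566.9 40 74 96.1
```

```text
t: 16.98
tool_pos: [567.5, 41.6, 81.6]
eef_rot: [2.099, 2.337, 0.001]
wrist_force: [0.0, 0.3, -2.1]
finger_gap: 0.765
grasp_force: 45.0
t 16.98 pos [567.5  41.6  81.6] hdg 96.1 shift [-0.16 -0.07  0.76] turn [ 0.1 -0.   0. ] F [ 0.   0.3 -2.1] gap 0.765 gf 45.0
```

```bash
python3 -m inch '0.2 -0.1 -0.05 0.1 0 0 0;0.2 -0.1 -0.05 0.2 0 0 0;0.2 -0.1 -0.05 0.3 0 0 0;0.2 -0.1 -0.05 0.4 0 0 0;0.2 -0.1 -0.05 0.4 0 0 0'; python3 -m inch '0.2 0 0 0.1 0 0 0;0.2 0 0 0.2 0 0 0;0.2 0 0 0.2 0 0 0'; python3 go.py 566.9 40 74 96.1
```

```text
t: 17.6
tool_pos: [566.6, 40.5, 77.0]
eef_rot: [-2.099, -2.337, 0.0]
wrist_force: [0.2, 0.2, -1.3]
finger_gap: 0.762
grasp_force: 45.0
t: 17.98
tool_pos: [566.6, 40.5, 75.0]
eef_rot: [-2.099, -2.337, 0.0]
wrist_force: [-0.1, 0.4, -2.1]
finger_gap: 0.763
grasp_force: 45.0
t 17.98 pos [566.6  40.5  75. ] hdg 96.1 shift [-0.05  0.02  0.1 ] turn [-0. -0.  0.] F [-0.1  0.4 -2.1] gap 0.763 gf 45.0
```

```bash
python3 -m inch '0.2 0 0 0.05 0 0 0;0.2 0 0 0.1 0 0 0;0.2 0 0 0.1 0 0 0'; python3 -m inch '0.2 0 0 0.05 0 0 0;0.2 0 0 0.1 0 0 0;0.2 0 0 0.1 0 0 0'; python3 go.py 566.9 40 74 96.1
```

```text
t: 18.35
tool_pos: [566.7, 40.5, 74.7]
eef_rot: [-2.099, -2.337, -0.001]
wrist_force: [-1.3, 0.1, 5.0]
finger_gap: 0.761
grasp_force: 45.6
t: 18.73
tool_pos: [566.7, 40.5, 74.6]
eef_rot: [-2.099, -2.336, -0.002]
wrist_force: [-3.1, -0.5, 13.4]
finger_gap: 0.761
grasp_force: 46.4
t 18.73 pos [566.7  40.5  74.6] hdg 96.1 shift [-0.05  0.01  0.06] turn [ 0.  -0.1  0. ] F [-3.1 -0.5 13.4] gap 0.761 gf 46.4
```

```bash
python3 -m inch '0.2 0 0 -0.1 0 0 0;-0.4 0 0 -0.1 0 0 0;-0.7 0 0 -0.1 0 0 0;-1 0 0 -0.1 0 0 0;-1 0 0 -0.1 0 0 0;-1 0 0 -0.1 0 0 0;-1 0 0 -2 0 0 0;-1 0 0 -5 0 0 0;-1 0 0 -10 0 0 0;-1 0 0 -16 0 0 0;-1 0 0 -22 0 0 0;-1 0 0 -22 0 0 0' 20
cat > bf.py <<'E'
from meas import *
for n,o in (("top",(2.9,-.4)),("scene",(-1.5,-2.2)),("wrist",(0,0))):
    p,im,d=cam(n);P=cloud(p,d);X,Y,Z=[P[...,i] for i in range(3)]
    h=cv2.cvtColor(im,cv2.COLOR_RGB2HSV);H,S,V=[h[...,i].astype(int) for i in range(3)]
    if n=="wrist": cv2.imwrite("pics/bf.png",im[:,:,::-1])
    m=(abs(Z-98)<6)&(np.hypot(X-567,Y-40)<112)&(H>95)&(H<130)&(S>80)
    q=plane(p,np.argwhere(m)[:,::-1],98)[:,:2];r=cv2.minAreaRect(q.astype(np.float32))
    A=np.c_[P[m][:,:2]-[567,40],np.ones(m.sum())];t=np.linalg.lstsq(A,P[m][:,2],rcond=None)[0]
    w=(S<70)&(V>110)&(abs(Z-98)<6);ww=plane(p,np.argwhere(w)[:,::-1],98)[:,:2];ww=ww[np.hypot(*(ww-[567,40]).T)<45]
    print(n,m.sum(),np.add(r[0],o),r[1:],"tilt",t.round(3),"circ",len(ww),(fitcirc(ww)[0]+o,fitcirc(ww)[1]) if len(ww)>20 else "")
E
python3 bf.py
```

```text
t: 20.23
tool_pos: [570.1, 39.6, 299.4]
eef_rot: [2.095, 2.331, 0.015]
wrist_force: [-0.7, 0.8, -0.3]
finger_gap: 0.999
grasp_force: 0.0
top 756 [569.79038086  10.98242722] ((68.79792022705078, 141.61244201660156), 6.57166051864624) tilt [7.0000e-03 6.0000e-03 9.7576e+01] circ 9 
scene 1475 [568.48028564  42.51755981] ((70.64836120605469, 201.3055877685547), 6.023658752441406) tilt [-8.0000e-03 -2.0000e-03  9.7518e+01] circ 86 (array([565.03046145,  39.71620493]), np.float64(30.456463308955463))
wrist 9361 [568.63391113  42.48435593] ((65.46541595458984, 198.1199188232422), 6.247164249420166) tilt [1.0000e-03 0.0000e+00 9.7393e+01] circ 434 (array([568.67931294,  42.13710005]), np.float64(30.55148696480525))
```

View pics/bf.png

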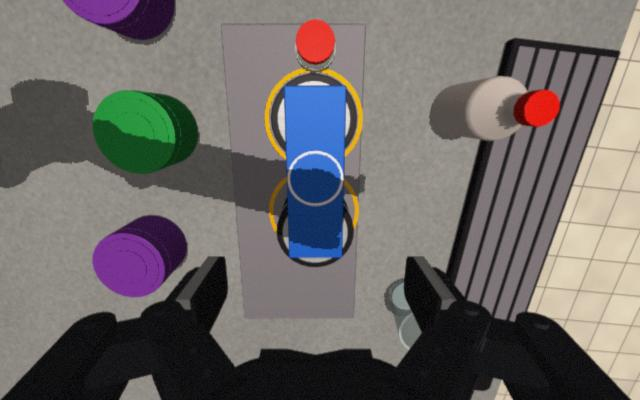

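The board lies across both cans with its white circle at (316,179). Both cans are inside the rings, and the board tilt is about 0. Next is the bottle.

```bash
python3 go.py 484.4 382 260 96.1; python3 -m inch '-1 4 1 0 0 0 0;-1 9 1 0 0 0 0;-1 14 0 0 0 0 0;-1 19 -1 0 0 0 0;-1 24 -2 0 0 0 0;-1 29 -3 1 0 0 0;-1 33 -4 2 0 0 0;-1 34.5 -4.3 3 0 0 0;-1 34.8 -4.5 4 0 0 0;-1 34.9 -4.7 4 0 0 0;-1 34.9 -4.7 4 0 0 0;-1 34.9 -4.7 4 0 0 0'
python3 - <<'E'
from meas import *
p,im,d=cam("wrist");P=cloud(p,d);X,Y,Z=[P[...,i] for i in range(3)]
h=cv2.cvtColor(im,cv2.COLOR_RGB2HSV);H,S,V=[h[...,i].astype(int) for i in range(3)]
m=(Z>122)&(Z<128)&(np.hypot(X-484,Y-382)<40)&(H<20)&(S>120)
b=max(blob(m),key=lambda b:b[1][4]);ct=max(cv2.findContours(b[0].astype(np.uint8),0,1)[0],key=len)[:,0]
print(b[1],fitcirc(plane(p,ct,125)[:,:2]),Z[b[0]].mean())
E
python3 go.py 484.4 382 102 96.1
```

```text
t 20.38 pos [565.7  40.7 293. ] hdg 96.1 shift [34.8  -4.43  3.32] turn [-0.1 -0.   0. ] F [ 0.  -0.7 -0.1] gap 0.995 gf 0.0
t: 21.88
tool_pos: [483.6, 381.3, 253.8]
eef_rot: [2.102, 2.335, 0.002]
wrist_force: [-0.7, -0.6, 0.5]
finger_gap: 1.001
grasp_force: 0.0
[ 294  172   42   41 1351] (array([484.70797163, 384.11002675]), np.float64(19.07475279381958)) 124.20277312411093
t 21.93 pos [483.4 381.6 253.8] hdg 96.0 shift [ 0.02  0.08 15.18] turn [ 0.1 -0.  -0.1] F [-0.3  0.1 -1.2] gap 0.998 gf 0.0
```

```bash
python3 -m inch '-1 0.24 0.15 4 0 0 0;-1 0.24 0.15 8 0 0 0;-1 0.24 0.15 11 0 0 0;-1 0.24 0.15 13.5 0 0 0;-1 0.24 0.15 15.2 0 0 0;-1 0.24 0.15 15.2 0 0 0;-1 0.24 0.15 15.2 0 0 0'; python3 go.py 484.7 384.1 102 96.1
```

```text
t: 22.8
tool_pos: [484.7, 385.3, 102.0]
eef_rot: [2.099, 2.337, 0.003]
wrist_force: [-0.6, -0.3, 0.3]
finger_gap: 0.998
grasp_force: 0.0
t 22.8 pos [484.7 385.3 102. ] hdg 96.1 shift [-0.12 -0.01  0.  ] turn [ 0.1 -0.   0. ] F [-0.6 -0.3  0.3] gap 0.998 gf 0.0
```

```bash
python3 -m inch '-1 -0.12 0 0 0 0 0;-0.5 -0.12 0 0 0 0 0;-0.2 -0.12 0 0 0 0 0;0.1 -0.12 0 0 0 0 0;0.3 -0.12 0 0 0 0 0;0.5 -0.12 0 0 0 0 0;0.5 -0.12 0 0 0 0 0;0.5 -0.12 0 0 0 0 0' 35; python3 go.py 484.7 384.1 102 96.1;python3 -m inch '0.5 0 0 -1 0 0 0;0.5 0 0 -3 0 0 0;0.5 0 0 -7 0 0 0;0.5 0 0 -12 0 0 0;0.5 0 0 -15 0 0 0;0.5 0 0 -16 0 0 0;0.5 0 0 -16 0 0 0;0.5 0 0 -16 0 0 0';python3 go.py 568.4 42.2 262 96.1
python3 - <<'E'
from meas import *
p,im,d=cam("scene");cv2.imwrite("pics/s2.png",im[:,:,::-1])
E
```

```text
t: 23.8
tool_pos: [483.9, 383.9, 101.4]
eef_rot: [-2.099, -2.337, 0.0]
wrist_force: [-2.2, 1.1, 5.3]
finger_gap: 0.458
grasp_force: 35.1
t 23.8 pos [483.9 383.9 101.4] hdg 96.1 shift [ 0.01  0.09 -0.06] turn [-0. -0.  0.] F [-2.2  1.1  5.3] gap 0.458 gf 35.1
t: 24.8
tool_pos: [482.8, 383.3, 259.5]
eef_rot: [-2.099, -2.337, 0.005]
wrist_force: [-0.5, -0.2, -1.5]
finger_gap: 0.455
grasp_force: 35.8
t 24.8 pos [482.8 383.3 259.5] hdg 96.1 shift [-34.83   4.86  -0.2 ] turn [-0.1  0.1  0. ] F [-0.5 -0.2 -1.5] gap 0.455 gf 35.8
```

View pics/s2.png

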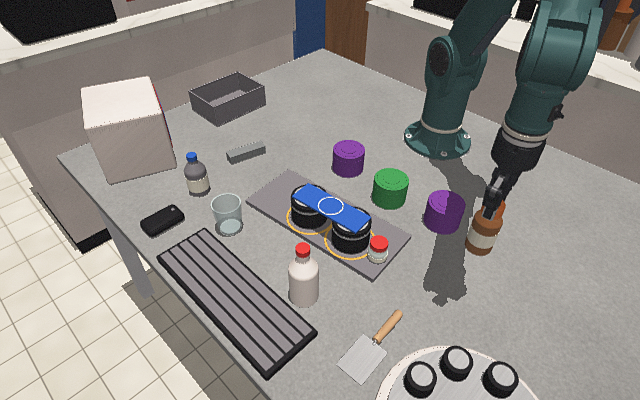

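The bottle is held upright at (485,230). The board lies on both cans, with its circle at (330,206).

```bash
python3 -m inch '0.5 -1 0 0 0 0 0;0.5 -4 0.2 0 0 0 0;0.5 -8 0.8 0 0 0 0;0.5 -12 1.4 0 0 0 0;0.5 -16 2 0 0 0 0;0.5 -20 2.7 0 0 0 0;0.5 -24 3.3 0 0 0 0;0.5 -28 3.9 0 0 0 0;0.5 -31 4.4 0 0 0 0;0.5 -33.2 4.7 0 0 0 0;0.5 -34.4 4.85 0 0 0 0;0.5 -34.8 4.86 0 0 0 0'>/dev/null;  python3 -m inch '0.5 0 0 0 0 0 0;0.5 0 0 0 0 0 0;0.5 0 0 1 0 0 0;0.5 0 0 2 0 0 0;0.5 0 0 3 0 0 0;0.5 0 0 4 0 0 0;0.5 0 0 4 0 0 0;0.5 0 0 4 0 0 0'; python3 bf.py; python3 go.py 568.4 42.2 199.4 96.1
```

```text
t: 27.35
tool_pos: [569.8, 42.8, 221.2]
eef_rot: [2.099, 2.337, 0.0]
wrist_force: [0.7, 0.0, -2.8]
finger_gap: 0.455
grasp_force: 35.7
top 737 [568.96231689  20.33950958] ((67.13011932373047, 157.88360595703125), 6.73940896987915) tilt [3.000e-03 2.000e-03 9.747e+01] circ 7 
scene 1256 [568.7019043   42.55490189] ((69.3265380859375, 201.6022186279297), 6.297612190246582) tilt [-1.3000e-02 -3.0000e-03  9.7556e+01] circ 63 (array([564.79847463,  39.59566697]), np.float64(30.518963987023458))
wrist 7342 [563.86706543  85.32666016] ((65.21492004394531, 111.3862075805664), 6.278097152709961) tilt [ 1.0000e-03 -2.0000e-03  9.7493e+01] circ 405 (array([568.7183151 ,  41.76506645]), np.float64(30.515065611961617))
t 27.5 pos [569.9  43.  221.5] hdg 96.1 shift [-0.06 -0.16  2.21] turn [ 0.1 -0.   0. ] F [-0.2  0.9 -2.6] gap 0.453 gf 35.7
```

```bash
python3 -m inch '0.5 -0.13 -0.14 0.5 0 0 0;0.5 -0.13 -0.14 1 0 0 0;0.5 -0.13 -0.14 1.4 0 0 0;0.5 -0.13 -0.14 1.7 0 0 0;0.5 -0.13 -0.14 1.9 0 0 0;0.5 -0.13 -0.14 1.9 0 0 0;0.5 -0.13 -0.14 1.9 0 0 0'; python3 -m inch '0.5 0 0 0.05 0 0 0;0.5 0 0 0.1 0 0 0;0.5 0 0 0.15 0 0 0;0.5 0 0 0.15 0 0 0'; python3 go.py 568.6 41.6 199.4 96.1
```

```text
t: 28.38
tool_pos: [568.4, 41.5, 202.2]
eef_rot: [2.099, 2.337, 0.0]
wrist_force: [-0.0, -0.9, -2.1]
finger_gap: 0.455
grasp_force: 35.7
t: 28.88
tool_pos: [568.2, 41.6, 200.5]
eef_rot: [-2.099, -2.337, 0.0]
wrist_force: [-1.1, 0.3, -2.7]
finger_gap: 0.452
grasp_force: 35.7
t 28.88 pos [568.2  41.6 200.5] hdg 96.1 shift [0.   0.04 0.11] turn [-0.  0.  0.] F [-1.1  0.3 -2.7] gap 0.452 gf 35.7
```

```bash
python3 -m inch '0.5 0 0 0.05 0 0 0;0.5 0 0 0.1 0 0 0;0.5 0 0 0.1 0 0 0'; python3 -m inch '0.5 0 0 0.05 0 0 0;0.5 0 0 0.05 0 0 0;0.5 0 0 0.05 0 0 0'
```

```text
t: 29.25
tool_pos: [568.3, 41.6, 199.6]
eef_rot: [2.099, 2.337, 0.0]
wrist_force: [0.2, -0.6, -2.3]
finger_gap: 0.456
grasp_force: 35.8
t: 29.62
tool_pos: [568.3, 41.5, 199.4]
eef_rot: [-2.099, -2.337, -0.0]
wrist_force: [-1.4, -0.5, 3.7]
finger_gap: 0.456
grasp_force: 36.1
```

```bash
python3 -m inch '0.5 0 0 0 0 0 0;0 0 0 0 0 0 0;-0.4 0 0 0 0 0 0;-1 0 0 0 0 0 0;-1 0 0 0 0 0 0;-1 0 0 0 0 0 0;-1 0 0 -1 0 0 0;-1 0 0 -3 0 0 0;-1 0 0 -7 0 0 0;-1 0 0 -12 0 0 0;-1 0 0 -15 0 0 0;-1 0 0 -15 0 0 0' 20; python3 -m inch '-1 -3 0 0 0 0 0;-1 -8 0 0 0 0 0;-1 -12 0 0 0 0 0;-1 -14 0 0 0 0 0;-1 -14 0 0 0 0 0;-1 -14 0 0 0 0 0;-1 -14 0 0 0 0 0;-1 -14 0 0 0 0 0'; python3 bf.py
python3 - <<'E'
from meas import *
for n,o in (("scene",(-1.5,-2.2)),("wrist",(0,0))):
    p,im,d=cam(n);P=cloud(p,d);X,Y,Z=[P[...,i] for i in range(3)]
    h=cv2.cvtColor(im,cv2.COLOR_RGB2HSV);H,S=h[...,0],h[...,1]
    m=(abs(Z-223)<4)&(np.hypot(X-568,Y-42)<50)&(H<20)&(S>120)
    b=max(blob(m),key=lambda b:b[1][4]);ct=max(cv2.findContours(b[0].astype(np.uint8),0,1)[0],key=len)[:,0]
    f=fitcirc(plane(p,ct,223)[:,:2]);print(n,"cap",f[0]+o,f[1],Z[b[0]].mean())
    cv2.imwrite(f"pics/end_{n}.png",im[:,:,::-1])
E
```

```text
t: 31.12
tool_pos: [570.1, 41.1, 352.4]
eef_rot: [2.097, 2.334, 0.009]
wrist_force: [-0.1, 0.2, -0.6]
finger_gap: 1.003
grasp_force: 0.0
t: 32.12
tool_pos: [583.3, -96.4, 348.9]
eef_rot: [-2.097, -2.339, -0.0]
wrist_force: [-0.9, -0.2, 0.0]
finger_gap: 1.003
grasp_force: 0.0
top 550 [560.60410156 103.02993164] ((66.87699890136719, 76.8423080444336), 6.257023811340332) tilt [ 2.0000e-03 -1.0000e-02  9.8012e+01] circ 9 
scene 1152 [568.76837158  42.59531479] ((69.4955062866211, 201.59661865234375), 6.224278926849365) tilt [-8.0000e-03 -1.0000e-03  9.7411e+01] circ 55 (array([565.18860405,  39.91419208]), np.float64(30.548168662205136))
wrist 3764 [571.27581787  20.08483887] ((65.4081039428711, 153.84368896484375), 6.291056156158447) tilt [1.0000e-03 1.0000e-03 9.7359e+01] circ 245 (array([569.1935489 ,  40.74791971]), np.float64(30.252371997593315))
scene cap [568.63564736  41.29578951] 19.471078339747507 222.28416553909446
wrist cap [569.42603687  39.82768105] 19.013177310722313 222.3226067507053
```

View pics/end_scene.png

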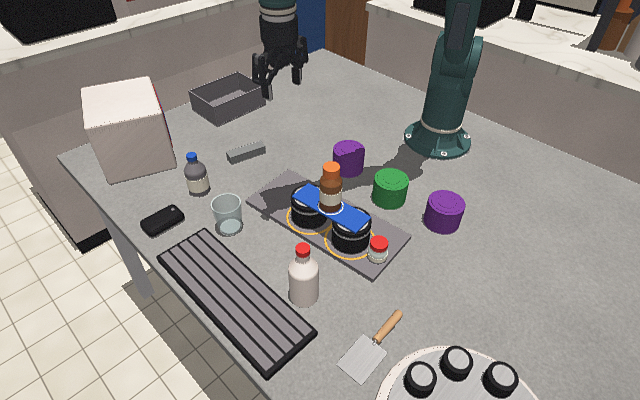

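The bottle stands upright at (331,190) in the middle of the board, the board is level across both cans in their rings, and the gripper is clear.

```bash
python3 -c "
from bench import manip
print(manip.close_job())"
```

```text
the job is handed in; nothing more can be done
None
```

The job is handed in, and the verdict was not shown: by the last camera measurements the stray canister is about 3 mm off ring B's centre, the board is level across both canisters about 2–3 mm off midway, and the bottle stands upright about 1–2 mm off the board's middle, finished at about 32 s of the 72 s allowed.

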